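Hold the spice mill's lid at the halfway mark

TASK

Take the top lid off the pile of mill lids by its handle, lower it into the mouth of the spice mill so that its two lugs pass down through the two notches and it sits fully down on the rim. Then twist it clockwise, seen from above, to the broad halfway mark (40 degrees), never on towards the lock, and finish while still gripping the lid and holding it there against its spring. Leave the other lids in their pile, and the jar, bowl and spatula where they are.

Things in the scene. Friction and masses are not known exactly. Their poses are not given: they have to be found in the camera images.
- lid_top_grip (a point): Top lid (120 g) of a pile of three like white lids: middle of its upright black handle (48 long in x, 14 thick in y, 30 high), 15 mm above the upper face and 21 above the underside of its disc (diameter 84, 6 thick). z up. Under the disc a hollow skirt, outer diameter 68, inner 60, 34 tall. Pile pitch 40; only this handle shows, the others are hidden in the skirts. Lifts straight up.
- lid_top_lugs (a point): Point on the top lid's axis at mid-height of its two lugs, 35 mm below the handle's middle. The lugs stick out of the skirt along +x and -x, right under the ends of the handle: 12 mm wide, 8 tall (tops 10, undersides 18 below the disc's underside), reaching 40 mm from the axis. A half turn of the lid about z changes nothing.
- lid_mid_grip (a point): Middle lid of the pile, like the top one: middle of its handle, hidden inside the top lid's skirt at the start. Must stay in place.
- lid_low_grip (a point): Lowest lid of the pile, standing on the counter: middle of its handle. Must stay in place.
- mill_mouth (a point): Centre of the spice mill's mouth, level with its rim, 115 mm above the counter; z up, x through both notches. Fixed grey block 170 x 150, 67 high, aluminium bowl on it, diameter 104. Round hole 73 wide in a lip 6 thick; notches at +x and -x, 18 wide, out to 43 from the axis. Lid in: its x along this x (either way), skirt room 2.5, lugs 3 a side; disc lies on rim, handle's middle 21 above.
- mill_mark (a point): Broad black rib on the rim, just outside the lid's disc: the halfway mark, 0.70 rad clockwise (from above) of the mouth's +x, 47 mm from the axis; a like one lies opposite. The handle's ends point at the two marks at halfway. Thin ribs beside the notches mark the start (0), thin pairs the lock (1.4 rad). Once turned, the lugs are caught 4 mm below the lip.
- drive (a joint): Turn (rad) of the sprung ring in the mill that the lugs carry along: 0 at rest, growing as the lid is twisted clockwise from above; 0.70 halfway, the lock catches from 1.1, stop at 1.4. From the middle of their play the lugs turn about 0.08 rad before the ring follows. The spring turns it back: 0.04 N m at rest, 0.09 at halfway; let go, it returns to 0.
- jar_mid (a point): Bystander: spice jar, diameter 56, 100 mm tall; the point is its middle.
- bowl_mid (a point): Bystander: steel bowl, diameter 130, 50 mm tall; the point is its middle.
- spatula_grip (a point): Bystander: spatula 260 mm long lying flat; the point is on its handle.
There are look-alikes about, which are no part of the job. Leave any blue or yellow look-alike of the part that bears lid_mid_grip alone. Leave any orange look-alike of the part that bears lid_top_grip alone.

How it is judged:
By the outcome, as a careful person would: the job done as asked, in the order asked, and still so for the second after the job is handed in, while the arm keeps its last pose, push and grip.
It also fails if it takes over 54 s, if anything falls off the work surface, if the arm or the gripper's body presses on something with over 40 N, if the wrist force passes 120 N, or if a joint passes its speed limit or range.

ROBOT

A 6-joint arm with a two-finger parallel gripper is mounted at the origin on the work surface. World frame = base frame: x ahead of the robot, y to its left, z up, the work surface at z = 0. Lengths are in m, angles in rad, forces in N, time in s.
With the tool pointing down it reaches from about 0.425 to 1.125 m from the base axis. Payload 14.9 kg.
Tool frame: the origin (TCP) lies at the very end of the fingers, on their centre line; the grasp point (between the pads) lies 19 mm behind it (ctrl.grip_depth is the distance from the TCP to the grasp point, in m); x points along the fingers, y is the direction in which the jaws open and shut, and the axes are right-handed (so a half turn about x gives the same grasp; the last joint's range is limited). The gripper opens to 91 mm and grips with 3 to 60 N. Pads are 32 mm wide; open, the fingers measure 118 mm over their backs; the gripper's body (76 mm by 178 mm) begins 60 mm behind the grasp point.
Start: joints at [-1.283, 0.379, 1.734, -0, 1.028, -0.033], TCP at [0.221, -0.664, 0.214] pointing down, gripper open.
Joint ranges: [-2.77, 2.77], [-0.74, 2.19], [0, 2.66], [-1.06, 4.2], [0.31, 2.87], [-3.08, 3.08]. Speed limits (rad/s): [1.89, 1.89, 2.39, 3.14, 3.14, 3.14].

INTERFACE

Orientations are given as a 3x3 rotation matrix whose columns are the frame's x, y, z axes.
In Python, from bench import monitor, vision, ctrl gives the robot as it stands.
- The arm moves only by the shell command python3 -m pendant 'ROWS' [OPENING] [FORCE]. ROWS is JSON, a list of rows, each a list of 2 entries, a list of its own where there are three numbers: the shift along the world's x, y, z in m, then the turn, a rotation vector about the world's x, y, z in rad. A call has 1 to 12 rows; each row shifts and turns the commanded pose from where the row before left it; what a row does not reach is not made up. A row lasts 1/12 s, in which the tool goes at most 41.7 mm and 7.16 degrees, less where a joint would pass 70% of its speed; a pose out of reach is approached as far as the arm can. A call is refused whole if a number of a shift passes 0.0417 or a number of a turn 0.125, either way. A call with a gripper value outside its range is refused whole. OPENING is the gripper's target within -1 to 1 (fully open at 1, half-way at 0, shut at -1), set as the call begins (- or left out, the last holds). The fingers move at their own pace and stop on an object; FORCE is the grip in N (left out, the last holds). Time passes only in rows, so rows that do not move let the fingers close. It gives the time, the measured TCP pose, the force and the opening at its end, in the units of the state.
- monitor.state(): the state, without advancing time (a new reading comes with each control period).
- vision.camera(name): name is "scene" or "side" or "wrist"; returns (picture, depth): 400x640x3 uint8, red, green, blue; 400x640 float32, m along the optical axis (not along the pixel's ray), 0 where there is no reading.
- vision.camera_model(name): a dict with "K" (3x3 intrinsics, pixels), "origin" and "attitude" of the camera in the world. Camera axes: x right, y up, looking along -z (the intrinsics and any distortion apply to the point x, -y, -z); pixel columns grow to the right and rows downward; lengths in m; the calibration is good to about 2 mm. A picture is of the moment at which its call begins: read the wrist's pose just before it. camera_model takes no time and is no camera call; for the wrist camera it gives the pose at the moment of the call.
- ctrl.hand_in(): hands the job in, once; it reports no verdict.
The state is a dict: "time": time; "joint_pos": joint angles; "dq": joint speeds; "effort": joint torques, N m; "eef_pos": TCP position; "tcp_rot": TCP orientation; "contact_force": force on the tool from outside, world axes, zero at the start; "ft_torque": the same for the moment, N m; "width": finger opening in m.
Only numpy, scipy, OpenCV 4.12 (cv2) and the standard library are available. Lean on these libraries where they do the work, as an engineer would, in place of code of your own. Each camera call takes 0.05 s, during which the arm holds its last target. There are 200 camera calls.

## Working session

There is one attempt and no reset: what is moved stays moved. The work goes in short steps, Python scripts to look and compute and a shell command to move; the robot and the scene stay as the last step left them, time stands still between calls to the robot, and variables do not carry over. Pictures are saved under pics/ and viewed, about 8 in all and at most 12, crops included, and the job is handed in when it is done.

```bash
mkdir -p pics; cat > h.py <<'E'
import numpy as np, cv2
from bench import monitor, vision, ctrl
def grab(n):
    m=vision.camera_model(n); p,d=vision.camera(n); return p,d,m
def save(p,f,box=None,s=1):
    if box: p=p[box[1]:box[3],box[0]:box[2]]
    p=cv2.resize(p,None,fx=s,fy=s,interpolation=cv2.INTER_CUBIC)
    cv2.imwrite('pics/'+f,p[...,::-1])
def pts(d,m):
    v,u=np.mgrid[:d.shape[0],:d.shape[1]]; K=np.array(m['K'])
    x=(u-K[0,2])/K[0,0]*d; y=(v-K[1,2])/K[1,1]*d
    c=np.stack([x,-y,-d],-1); return c@np.array(m['attitude']).T+np.array(m['origin'])
def ray(u,v,m,z):
    K=np.array(m['K']); r=np.array(m['attitude'])@np.array([(u-K[0,2])/K[0,0],-(v-K[1,2])/K[1,1],-1]); o=np.array(m['origin'])
    return o+r*(z-o[2])/r[2]
E
python3 - <<'E'
from h import *
for n in ('scene','side'):
    p,d,m=grab(n); save(p,n+'0.png'); np.savez(n+'0.npz',p=p,d=d); print(m)
s=monitor.state(); print(s['time'],s['tcp_rot'],s['width'])
E
```

```text
{'K': array([[507.93011377,   0.        , 320.05238608],
       [  0.        , 507.93011377, 204.58909728],
       [  0.        ,   0.        ,   1.        ]]), 'origin': array([1.29434513, 0.73032734, 1.14081508]), 'attitude': array([[-0.73221376, -0.47577847,  0.48733751],
       [ 0.68103971, -0.51874856,  0.51680252],
       [ 0.00692212,  0.71030611,  0.70385887]])}
{'K': array([[420.34887393,   0.        , 309.50798509],
       [  0.        , 420.34887393, 201.42888894],
       [  0.        ,   0.        ,   1.        ]]), 'origin': array([0.14751503, 0.74261378, 1.0095431 ]), 'attitude': array([[-0.88144425,  0.33462664, -0.33328824],
       [-0.47215485, -0.64110826,  0.60502066],
       [-0.01121782,  0.69065564,  0.72309678]])}
0.1 [[-2.84598090e-04  3.15327556e-01 -9.48982851e-01]
 [ 9.53975776e-04 -9.48982372e-01 -3.15327682e-01]
 [-9.99999504e-01 -9.95048308e-04 -3.07362790e-05]] 0.09128483874818694
```

View pics/scene0.png

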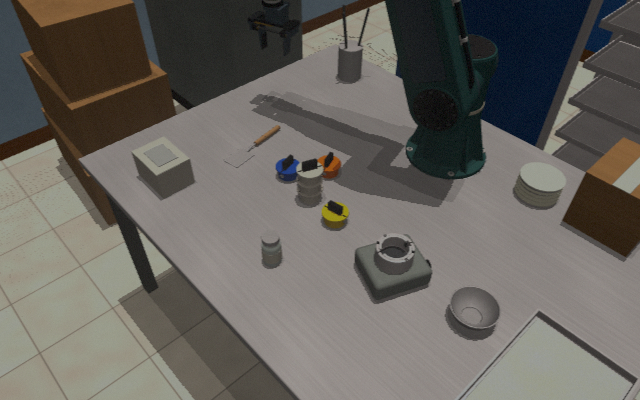

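View pics/side0.png

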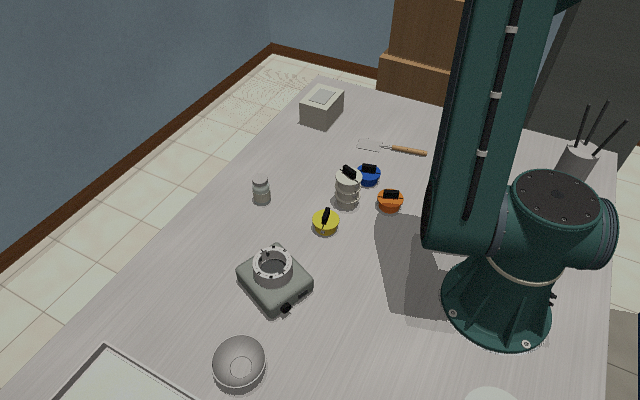

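The white pile is at scene (310,180) and side (347,185), with its handle at (310,165) and (349,172). The look-alikes are single lids: blue (288,168), orange (329,165) and yellow (335,213). Only the white pile fits the description. The mill is at scene (395,255). I'll confirm this in one enlarged crop and measure.

```bash
python3 - <<'E'
from h import *
ims=[]
for n,b1,b2 in (('scene',(260,140,360,240),(350,225,440,300)),('side',(310,145,410,245),(230,235,320,325))):
    z=np.load(n+'0.npz');p,d=z['p'],z['d'];m=vision.camera_model(n);P=pts(d,m)
    ims.append(np.hstack([cv2.resize(p[b[1]:b[3],b[0]:b[2]],(390,290),interpolation=cv2.INTER_CUBIC) for b in (b1,b2)]))
    # handle: dark pixels in the pile
    c=(310,165) if n=='scene' else (349,172)
    g=p.max(2); mk=np.zeros(g.shape,np.uint8); mk[c[1]-14:c[1]+14,c[0]-14:c[0]+14]=1
    k,l=cv2.connectedComponents(((g<70)&(mk>0)&((p.max(2).astype(int)-p.min(2))<40)).astype(np.uint8))
    L=l[c[1],c[0]]; s=(l==L)&(d>0) if L else None
    if L:
        q=P[s]; top=q[q[:,2]>np.percentile(q[:,2],50)]
        print(n,'handle',s.sum(),q[:,2].min(),q[:,2].max(),np.median(q,0))
        t=q[q[:,2]>q[:,2].max()-.012]; r=cv2.minAreaRect((t[:,:2]*1000).astype(np.float32)); print(' top',t.mean(0),r)
    # pile disc white top ring
    # mill rim: points z .105-.125 in box
    s=np.zeros(g.shape,bool); s[b2[1]:b2[3],b2[0]:b2[2]]=1
    s&=(abs(P[...,2]-.117)<.006)
    q=P[s]; (cx,cy),r=cv2.minEnclosingCircle((q[:,:2]*1000).astype(np.float32)); print(n,'rim',cx,cy,r,s.sum(),np.median(q[:,2]))
    s[:]=0; s[b2[1]:b2[3],b2[0]:b2[2]]=1; s&=(abs(P[...,2]-.067)<.006); print(' block',cv2.minAreaRect((P[s][:,:2]*1000).astype(np.float32)))
save(np.vstack(ims),'crop1.png')
E
```

```text
scene handle 152 0.11890322455764002 0.15506941692955978 [ 0.5090887  -0.15280251  0.14006794]
 top [ 0.50699272 -0.15427015  0.14888415] ((503.52117919921875, -154.8221435546875), (19.081432342529297, 47.32220458984375), 69.45310974121094)
scene rim 547.820556640625 229.83775329589844 54.28594207763672 480 0.1154984978825434
 block ((547.7412109375, 229.83790588378906), (149.08306884765625, 167.57156372070312), 67.51436614990234)
side handle 136 0.11852528828456343 0.1557707648990191 [ 0.50167298 -0.15149077  0.14125051]
 top [ 0.5014181  -0.15361369  0.14866539] ((501.8454895019531, -154.73135375976562), (16.034942626953125, 45.233131408691406), 75.94091033935547)
side rim 545.8642578125 230.41053771972656 53.649967193603516 526 0.11462323511761252
 block ((544.3222045898438, 231.0609893798828), (145.4294891357422, 167.6195068359375), 67.92405700683594)
```

View pics/crop1.png

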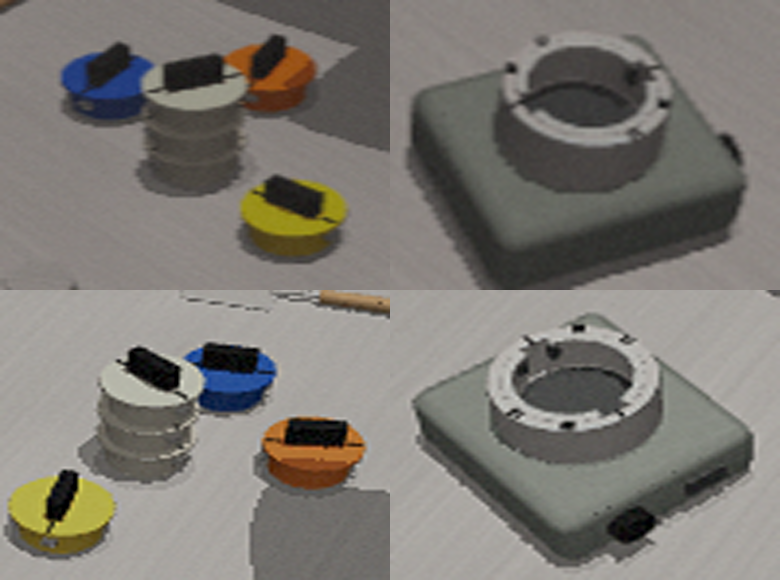

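The crop confirms it: the white three-high pile with a black handle is the one to use. The blue, orange and yellow lids are single look-alikes. The mill rim has visible ribs, so next I'll read their angles.

```bash
python3 - <<'E'
from h import *
c=np.array([.5468,.2301]); out=[]
for n in ('scene','side'):
    p=np.load(n+'0.npz')['p'];m=vision.camera_model(n)
    K=np.array(m['K']);R=np.array(m['attitude']);o=np.array(m['origin'])
    def samp(r,a):
        X=np.stack([c[0]+r*np.cos(a),c[1]+r*np.sin(a),np.full(a.shape,.116)],-1)-o
        q=X@R; return cv2.remap(p,(K[0,0]*q[...,0]/-q[...,2]+K[0,2]).astype(np.float32),(-K[1,1]*q[...,1]/-q[...,2]+K[1,2]).astype(np.float32),cv2.INTER_LINEAR)
    for r in (.040,.047):
        a=np.radians(np.arange(-180,180,5)); g=samp(np.full(a.shape,r),a).mean(-1).ravel()
        print(n,r,[(int(x),int(y)) for x,y in zip(np.degrees(a).round(),g) if y<125])
    yy,xx=np.mgrid[-.06:.06:300j,-.06:.06:300j]; yy=-yy
    out.append(samp(np.hypot(xx,yy),np.arctan2(yy,xx)))
save(np.hstack(out),'rim.png')
E
```

```text
scene 0.04 [(-35, 84), (-30, 49), (-25, 46), (-20, 53), (-15, 68), (-10, 113), (145, 122), (150, 73), (155, 66), (160, 57), (165, 64), (170, 71), (175, 121)]
scene 0.047 [(-105, 107), (-100, 84), (-65, 71), (-60, 61), (-25, 88), (75, 89), (80, 81), (115, 74), (120, 45), (125, 110), (160, 67)]
side 0.04 [(-35, 82), (-30, 105), (-25, 69), (-20, 111), (-15, 102), (150, 80), (155, 72), (160, 75), (165, 73), (170, 95)]
side 0.047 [(-105, 96), (-100, 107), (-70, 122), (-65, 31), (-60, 114), (-25, 84), (75, 82), (80, 106), (115, 112), (120, 20), (125, 85), (160, 83)]
```

View pics/rim.png

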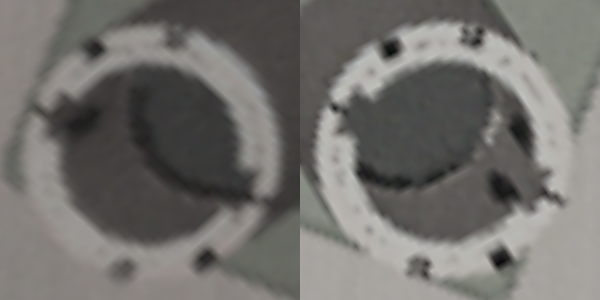

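```bash
python3 -m pendant '[[[0.025,0.0417,0.01],[0,0,0.12]],[[0.025,0.0417,0.01],[0,0,0.12]],[[0.025,0.0417,0.01],[0,0,0.12]],[[0.025,0.0417,0.01],[0,0,0.12]],[[0.025,0.0417,0.01],[0,0,0.12]],[[0.025,0.0417,0.01],[0,0,0.12]],[[0.025,0.0417,0],[0,0,0.12]],[[0.025,0.0417,0],[0,0,0.12]],[[0.025,0.0417,0],[0,0,0.12]],[[0.02,0.0417,0],[0,0,0.12]]]' 1
```

```text
time: 0.93
eef_pos: [0.4297, -0.3077, 0.2643]
tcp_rot: [[0.0, 0.999, -0.044], [-0.0, -0.044, -0.999], [-1.0, 0.0, 0.0]]
contact_force: [1.0, 1.1, -0.0]
width: 0.0917
```

The rim views show notches at about -22° and 158°, and broad marks at about -63° and 119°. That puts the mill's x at about -22.4°, which agrees with the block's edge. Next I move over the pile and bring the jaws to about 73°.

```bash
python3 -m pendant '[[[0.007,0.015,0],[0,0,0.12]],[[0.007,0.015,0],[0,0,0.12]],[[0.007,0.015,0],[0,0,0.12]],[[0.007,0.015,0],[0,0,0.12]],[[0.007,0.015,0],[0,0,0.12]],[[0.007,0.015,0],[0,0,0.12]],[[0.007,0.015,0],[0,0,0.12]],[[0.007,0.015,0],[0,0,0.12]],[[0.007,0.015,0],[0,0,0.12]],[[0.007,0.015,0],[0,0,0.12]],[[0.003,0.003,0],[0,0,0.12]],[[0,0,0],[0,0,0]]]'
python3 - <<'E'
from h import *
p,d,m=grab('wrist'); save(p,'w1.png'); np.savez('w1.npz',p=p,d=d,o=m['origin'],R=m['attitude'],K=m['K'])
P=pts(d,m); g=p.max(2)
s=((g<60)&(P[...,2]>.143)&(P[...,2]<.156)&(d>0)&(np.hypot(P[...,0]-.5025,P[...,1]+.1545)<.04)).astype(np.uint8)
k,l,st,ce=cv2.connectedComponentsWithStats(s); L=1+st[1:,4].argmax(); v,u=np.where(l==L)
q=np.array([ray(a,b,m,.150)[:2] for a,b in zip(u,v)]); print(len(q),np.median(P[l==L],0),cv2.minAreaRect((q*1000).astype(np.float32)))
w=(np.abs(P[...,2]-.120)<.005)&(g>90)&(np.hypot(P[...,0]-.5025,P[...,1]+.1545)<.055)
print(cv2.minEnclosingCircle((P[w][:,:2]*1000).astype(np.float32)),np.median(P[w][:,2]))
s=monitor.state();print(s['time'],s['eef_pos'],s['tcp_rot'])
E
```

```text
time: 1.93
eef_pos: [0.5022, -0.1556, 0.2641]
tcp_rot: [[-0.0, 0.289, 0.957], [0.0, 0.957, -0.289], [-1.0, 0.0, -0.0]]
contact_force: [0.2, -0.4, 0.0]
width: 0.0911
462 [ 0.50206681 -0.15567071  0.14988345] ((503.8313903808594, -156.22512817382812), (10.550867080688477, 45.82106018066406), 69.41321563720703)
((506.3678894042969, -156.99266052246094), 42.020145416259766) 0.11989375784534567
1.9833 [ 0.50193492 -0.15613863  0.26408231] [[-3.51652999e-04  2.97153584e-01  9.54829631e-01]
 [ 8.88434217e-05  9.54829695e-01 -2.97153571e-01]
 [-9.99999934e-01 -1.96646130e-05 -3.62168867e-04]]
```

View pics/w1.png

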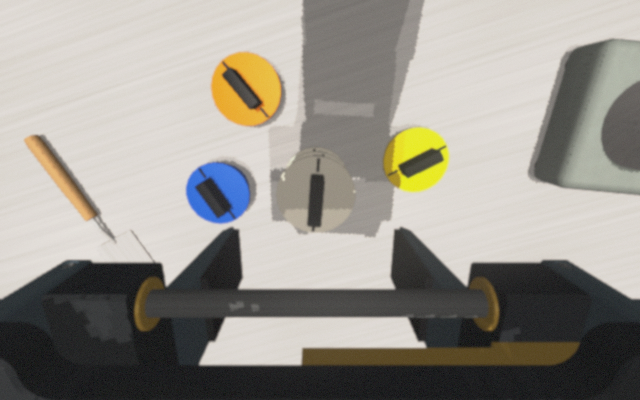

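The wrist view shows the white pile's handle at (316,195), which gives (0.505,-0.1565) and an axis of about -20.6°. Blue is at (217,192), orange at (246,88) and yellow at (416,160). Next: correct, descend and grip.

```bash
python3 -m pendant '[[[0.003,-0.0005,-0.03],[0,0,-0.055]],[[0,0,-0.03],[0,0,0]],[[0,0,-0.03],[0,0,0]],[[0,0,-0.03],[0,0,0]],[[0,0,-0.0125],[0,0,0]],[[0,0,-0.008],[0,0,0]],[[0,0,0],[0,0,0]]]'
python3 -m pendant '[[[0,0,0],[0,0,0]],[[0,0,0],[0,0,0]],[[0,0,0],[0,0,0]],[[0,0,0],[0,0,0]],[[0,0,0],[0,0,0]],[[0,0,0],[0,0,0]],[[0,0,0],[0,0,0]],[[0,0,0],[0,0,0]]]' -1 40
```

```text
time: 2.57
eef_pos: [0.5043, -0.1571, 0.123]
tcp_rot: [[-0.002, 0.35, 0.937], [0.001, 0.937, -0.35], [-1.0, -0.0, -0.002]]
contact_force: [-0.5, -0.5, 0.4]
width: 0.0912
time: 3.23
eef_pos: [0.505, -0.157, 0.1239]
tcp_rot: [[0.0, 0.348, 0.937], [-0.0, 0.937, -0.348], [-1.0, -0.0, 0.0]]
contact_force: [0.2, -0.5, 0.3]
width: 0.0408
```

```bash
python3 -m pendant '[[[0,0,0],[0,0,0]],[[0,0,0],[0,0,0]],[[0,0,0],[0,0,0]],[[0,0,0],[0,0,0]],[[0,0,0],[0,0,0]],[[0,0,0],[0,0,0]],[[0,0,0],[0,0,0]]]' -1 40
python3 -m pendant '[[[0,0,0.003],[0,0,0]],[[0,0,0.008],[0,0,0]],[[0,0,0.012],[0,0,0]],[[0,0,0.02],[0,0,0]],[[0,0,0.02],[0,0,0]],[[0,0,0.02],[0,0,0]],[[0,0,0.02],[0,0,0]],[[0,0,0.02],[0,0,0]],[[0,0,0],[0,0,0]]]'
python3 - <<'E'
from h import *
for n in ('side','wrist'):
    p,d,m=grab(n); np.savez(n+'2.npz',p=p,d=d,o=m['origin'],R=m['attitude'],K=m['K'])
    save(p,n+'2.png',(300,80,420,260) if n=='side' else None,3 if n=='side' else 1)
    if n=='side': a=cv2.resize(p[90:240,280:430],(400,400)); 
b=p
save(np.hstack([a,b]),'c2.png',None,.76)
E
```

```text
time: 3.82
eef_pos: [0.5049, -0.157, 0.1237]
tcp_rot: [[-0.0, 0.348, 0.937], [0.0, 0.937, -0.348], [-1.0, -0.0, -0.0]]
contact_force: [-0.5, -0.6, -1.0]
width: 0.0136
time: 4.57
eef_pos: [0.5067, -0.1576, 0.2518]
tcp_rot: [[0.006, 0.348, 0.937], [-0.002, 0.937, -0.348], [-1.0, 0.0, 0.006]]
contact_force: [0.5, -0.0, -1.0]
width: 0.0136
```

View pics/c2.png

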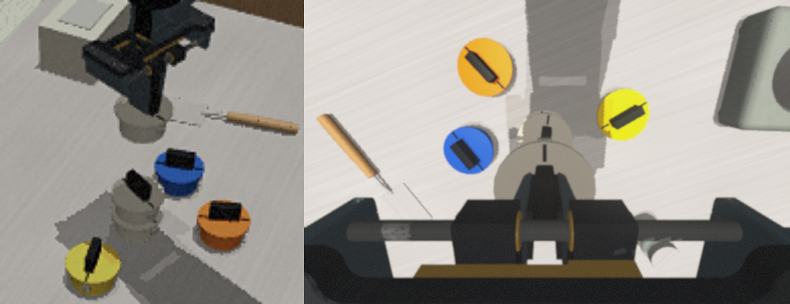

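The lid is lifted level and the two others stay in the pile. Now I measure the disc centre relative to the TCP.

```bash
cat > lid.py <<'E'
from h import *
from scipy.optimize import least_squares
def lid(p,d,m,tcp,R):
    P=pts(d,m); z=tcp[2]-.004
    s=((abs(P[...,2]-z)<.006)&(d>0)&(np.hypot(P[...,0]-tcp[0],P[...,1]-tcp[1])<.05)).astype(np.uint8)
    c=max(cv2.findContours(s,cv2.RETR_EXTERNAL,cv2.CHAIN_APPROX_NONE)[0],key=cv2.contourArea)[:,0]
    q=np.array([ray(u,v,m,z)[:2] for u,v in c])
    r=np.hypot(*(q-tcp[:2]).T); q=q[(r>.034)&(r<.05)]
    f=least_squares(lambda x:np.hypot(*(q-x).T)-.042,tcp[:2],loss='soft_l1',f_scale=.001)
    e=np.hypot(*(q-f.x).T)-.042
    a=np.degrees(np.arctan2(q[:,1]-f.x[1],q[:,0]-f.x[0]))
    t=R[:2,2]/np.hypot(*R[:2,2]); yv=R[:2,1]
    o=f.x-tcp[:2]; print('n',len(q),'centre',f.x,'rms',np.sqrt((e**2).mean()),'off along toolz',o@t,'tooly',o@yv, 'arc',np.percentile(a,[5,95]))
    S=s.astype(bool)&(p.max(2)>80); A=P[S]; 
    co=np.linalg.lstsq(np.c_[A[:,:2]-tcp[:2],np.ones(len(A))],A[:,2],rcond=None)[0]; print('plane',co,'tcp z',tcp[2])
E
python3 - <<'E'
from lid import *
z=np.load('wrist2.npz'); s=monitor.state()
m=dict(K=z['K'],origin=z['o'],attitude=z['R']); print(s['eef_pos'],s['tcp_rot'],s['time'])
lid(z['p'],z['d'],m,np.array(s['eef_pos']),np.array(s['tcp_rot']))
E
```

```text
[ 0.50524358 -0.15711386  0.24798402] [[ 2.06810506e-03  3.48358290e-01  9.37359176e-01]
 [-7.26314989e-04  9.37361457e-01 -3.48357535e-01]
 [-9.99997598e-01  3.96219625e-05  2.19157982e-03]] 4.6667
n 240 centre [ 0.50747004 -0.15711241] rms 0.001759820415244008 off along toolz 0.0020865010662366244 tooly 0.000776967208332445 arc [-168.73325421  169.4975173 ]
plane [ 0.01087141 -0.00523978  0.24581157] tcp z 0.24798402142363163
```

```bash
python3 -m pendant '[[[0.005,0.02,0.005],[0,0,-0.035]],[[0.005,0.037,0.005],[0,0,0]],[[0.005,0.037,0.005],[0,0,0]],[[0.005,0.037,0.005],[0,0,0]],[[0.005,0.037,0],[0,0,0]],[[0.005,0.037,0],[0,0,0]],[[0.005,0.03,0],[0,0,0]],[[0.005,0.02,0],[0,0,0]],[[0,0,0],[0,0,0]],[[0,0,0],[0,0,0]],[[0,0,0],[0,0,0]]]'
python3 - <<'E'
from lid import *
s=monitor.state(); p,d,m=grab('wrist'); save(p,'w3.png'); np.savez('w3.npz',p=p,d=d,o=m['origin'],R=m['attitude'],K=m['K'])
t=np.array(s['eef_pos']);R=np.array(s['tcp_rot']);print(t,R[:,2],R[:,1]); lid(p,d,m,t,R)
P=pts(d,m); w=(abs(P[...,2]-.115)<.005)&(np.hypot(P[...,0]-.5468,P[...,1]-.2301)<.07)
print(w.sum(),np.median(P[w][:,2]),cv2.minEnclosingCircle((P[w][:,:2]*1000).astype(np.float32)))
E
```

```text
time: 5.58
eef_pos: [0.5443, 0.0976, 0.2659]
tcp_rot: [[-0.001, 0.381, 0.925], [-0.0, 0.925, -0.381], [-1.0, -0.001, -0.001]]
contact_force: [-0.3, -0.2, -2.1]
width: 0.0134
[0.54434545 0.09762375 0.2659357 ] [ 0.92469331 -0.38071086 -0.00123155] [ 3.80709954e-01  9.24694058e-01 -9.11040814e-04]
n 237 centre [0.54551215 0.09795349] rms 0.0016667094241906736 off along toolz 0.0009533037540589296 tooly 0.0007490889688533979 arc [-168.24994324  169.97989975]
plane [ 0.00587996 -0.00407831  0.26213141] tcp z 0.265935695221445
3982 0.11472429912025278 ((548.835693359375, 228.24008178710938), 52.154808044433594)
```

View pics/w3.png

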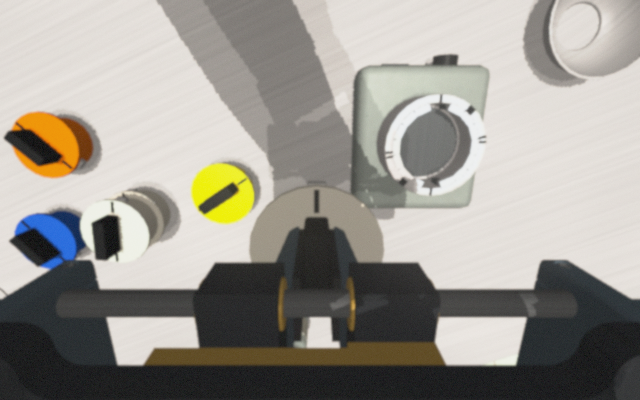

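The view shows the whole mouth: centre near (436,145), notches near (443,103) and (432,183), broad marks near (471,108) and (404,182). The held disc's edge runs from (250,245) over (316,185) to (383,245). Now I refine both from this one image.

```bash
python3 - <<'E'
from lid import *
z=np.load('w3.npz');p,d=z['p'],z['d'];m=dict(K=z['K'],origin=z['o'],attitude=z['R'])
g=cv2.cvtColor(p,cv2.COLOR_RGB2GRAY); P=pts(d,m)
# rim outer edge: contour of depth band
w=((abs(P[...,2]-.115)<.006)&(np.hypot(P[...,0]-.5488,P[...,1]-.2282)<.06)).astype(np.uint8)
c=max(cv2.findContours(w,0,cv2.CHAIN_APPROX_NONE)[0],key=len)[:,0]
q=np.array([ray(u,v,m,.115)[:2] for u,v in c])
f=least_squares(lambda x:np.hypot(*(q-x[:2]).T)-x[2],[.5488,.2282,.052],loss='soft_l1',f_scale=.001); C=f.x[:2]; print('rim',f.x,np.abs(f.fun).mean())
for (u,v) in ((471,109),(404,182)):
    b=np.zeros_like(g); b[v-7:v+8,u-7:u+8]=1
    vv,uu=np.where((b>0)&(g<90)); wt=90.-g[vv,uu]; x=ray((uu*wt).sum()/wt.sum(),(vv*wt).sum()/wt.sum(),m,.117)[:2]
    print('mark',x,np.hypot(*(x-C)),np.degrees(np.arctan2(*(x-C)[::-1])),len(uu))
    globals().setdefault('M',[]).append(x)
print('marks mid',np.mean(M,0),'line',np.degrees(np.arctan2(*(M[0]-M[1])[::-1])))
# lid front edge
T=np.array([.54434545,.09762375,.2659357]); zd=T[2]-.0037
tz=np.array([.9247,-.3807]); ty=np.array([.3807,.9247])
s=((abs(P[...,2]-zd)<.008)&(np.hypot(P[...,0]-T[0],P[...,1]-T[1])<.05)).astype(np.uint8)
c=max(cv2.findContours(s,0,cv2.CHAIN_APPROX_NONE)[0],key=len)[:,0]; c=c[c[:,1]<250]
q=np.array([ray(u,v,m,zd)[:2] for u,v in c])-T[:2]; q=np.c_[q@tz,q@ty]; q=q[np.hypot(*q.T)>.036]
f=least_squares(lambda x:np.hypot(*(q-x[:2]).T)-x[2],[0,0,.042],loss='soft_l1',f_scale=.001); print('free',f.x,np.abs(f.fun).mean(),len(q))
f=least_squares(lambda x:np.hypot(*(q-x).T)-.042,[0,0],loss='soft_l1',f_scale=.001); print('lid off tz,ty',f.x,np.abs(f.fun).mean())
# lid line on disc
vv,uu=np.where((g[188:214,308:326]<70)); a=ray(uu[vv<8].mean()+308,188+vv[vv<8].mean(),m,zd);b=ray(uu[vv>15].mean()+308,188+vv[vv>15].mean(),m,zd); print('line',np.degrees(np.arctan2(*(b-a)[:2][::-1])))
E
```

```text
rim [0.54801351 0.22765187 0.05129579] 0.0003061219942468111
mark [0.52582004 0.26968168] 0.04752951780841429 117.83589177213874 15
mark [0.56990563 0.185712  ] 0.04730980894534347 -62.435963599476885 32
marks mid [0.54786284 0.22769684] line 117.70027898284441
free [-0.00046428  0.00077397  0.04085541] 0.00017028516419622473 188
lid off tz,ty [0.00095556 0.00077303] 0.00043478815525028406
line -22.49035193767921
```

```bash
python3 -m pendant '[[[0.0007,0.02,0],[0,0,0]],[[0.0005,0.03,0],[0,0,0]],[[0.0005,0.035,0],[0,0,0]],[[0.0005,0.03,0],[0,0,0]],[[0.0005,0.0152,-0.01],[0,0,0]],[[0,0,-0.022],[0,0,0]],[[0,0,-0.025],[0,0,0]],[[0,0,-0.022],[0,0,0]],[[0,0,-0.015],[0,0,0]],[[0,0,0],[0,0,0]],[[0,0,0],[0,0,0]],[[0,0,0],[0,0,0]]]'
python3 - <<'E'
from lid import *
s=monitor.state(); T=np.array(s['eef_pos']); print(T,s['contact_force'],s['tcp_rot'][:,2])
ims=[]
for n in ('scene','side'):
    p,d,m=grab(n); P=pts(d,m); np.savez(n+'4.npz',p=p,d=d)
    b=(350,205,440,295) if n=='scene' else (230,210,320,300)
    ims.append(cv2.resize(p[b[1]:b[3],b[0]:b[2]],(400,400),interpolation=cv2.INTER_CUBIC))
    zd=T[2]-.0037; a=(abs(P[...,2]-zd)<.007)&(np.hypot(P[...,0]-T[0],P[...,1]-T[1])<.05)&(p.max(2)>70)
    r=(abs(P[...,2]-.115)<.006)&(np.hypot(P[...,0]-T[0],P[...,1]-T[1])<.06)
    p0=np.load(n+'0.npz'); P0=pts(p0['d'],m); r0=(abs(P0[...,2]-.115)<.006)&(np.hypot(P0[...,0]-T[0],P0[...,1]-T[1])<.06)
    for k,M,zz,R in (('disc',a,zd,.042),('rim0',r0,.115,.052)):
        c=max(cv2.findContours(M.astype(np.uint8),0,cv2.CHAIN_APPROX_NONE)[0],key=len)
        h=cv2.convexHull(c)[:,0]; q=np.array([ray(u,v,m,zz)[:2] for u,v in h])
        f=least_squares(lambda x:np.hypot(*(q-x[:2]).T)-R,T[:2],loss='soft_l1',f_scale=.001)
        print(n,k,f.x,np.abs(f.fun).mean()**.5*0+np.mean(np.abs(np.hypot(*(q-f.x).T)-R)),len(q))
save(np.hstack(ims),'c4.png')
E
```

```text
time: 6.63
eef_pos: [0.5482, 0.2277, 0.1736]
tcp_rot: [[0.001, 0.382, 0.924], [0.0, 0.924, -0.382], [-1.0, 0.0, 0.001]]
contact_force: [-0.4, -0.1, -0.8]
width: 0.0137
[0.54816816 0.22774628 0.17356858] [-0.40718418 -0.10052576 -0.84529179] [ 9.24345552e-01 -3.81555962e-01  5.90902346e-04]
scene disc [0.54878844 0.2298615 ] 0.001919137408003441 9
scene rim0 [0.54724702 0.23010155] 0.0011687279009229268 20
side disc [0.54464199 0.22998091] 0.0007486852589623505 18
side rim0 [0.54352595 0.23067854] 0.0007585447054975556 25
```

View pics/c4.png

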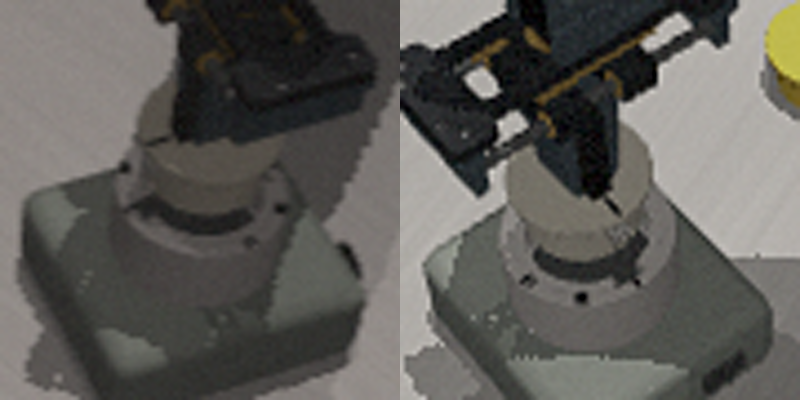

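```bash
python3 -m pendant '[[[-0.001,0.0005,-0.004],[0,0,0]],[[0,0,-0.005],[0,0,0]],[[0,0,-0.004],[0,0,0]],[[0,0,-0.003],[0,0,0]],[[0,0,-0.003],[0,0,0]],[[0,0,0],[0,0,0]]]'
python3 -m pendant '[[[0,0,-0.002],[0,0,0]],[[0,0,-0.002],[0,0,0]],[[0,0,-0.002],[0,0,0]],[[0,0,0],[0,0,0]]]'
```

```text
time: 7.23
eef_pos: [0.5463, 0.2286, 0.153]
tcp_rot: [[-0.001, 0.381, 0.925], [-0.0, 0.925, -0.381], [-1.0, -0.001, -0.001]]
contact_force: [-1.0, -0.6, -1.4]
width: 0.0135
time: 7.57
eef_pos: [0.5465, 0.2286, 0.1474]
tcp_rot: [[-0.0, 0.381, 0.925], [-0.0, 0.925, -0.381], [-1.0, -0.0, -0.0]]
contact_force: [-0.4, -0.3, -1.7]
width: 0.0138
```

The skirt has gone in with no contact force. Continuing down.

```bash
python3 -m pendant '[[[0,0,-0.002],[0,0,0]],[[0,0,-0.002],[0,0,0]],[[0,0,-0.002],[0,0,0]],[[0,0,-0.002],[0,0,0]],[[0,0,0],[0,0,0]]]'
python3 -m pendant '[[[0,0,-0.002],[0,0,0]],[[0,0,-0.002],[0,0,0]],[[0,0,-0.002],[0,0,0]],[[0,0,-0.002],[0,0,0]],[[0,0,-0.002],[0,0,0]],[[0,0,0],[0,0,0]]]'
```

```text
time: 7.98
eef_pos: [0.5464, 0.2286, 0.1393]
tcp_rot: [[-0.001, 0.381, 0.925], [-0.0, 0.925, -0.381], [-1.0, -0.0, -0.0]]
contact_force: [-0.5, -0.4, -1.9]
width: 0.0138
time: 8.48
eef_pos: [0.5464, 0.2286, 0.1293]
tcp_rot: [[-0.001, 0.381, 0.925], [-0.0, 0.925, -0.381], [-1.0, -0.0, -0.0]]
contact_force: [-0.3, -0.0, -1.5]
width: 0.0137
```

```bash
python3 -m pendant '[[[0,0,-0.0015],[0,0,0]],[[0,0,-0.0015],[0,0,0]],[[0,0,-0.001],[0,0,0]],[[0,0,0],[0,0,0]],[[0,0,0],[0,0,0]]]'
python3 -m pendant '[[[0,0,-0.0005],[0,0,0]],[[0,0,-0.0005],[0,0,0]],[[0,0,0],[0,0,0]],[[0,0,0],[0,0,0]]]'
```

```text
time: 8.9
eef_pos: [0.5466, 0.2287, 0.1258]
tcp_rot: [[-0.0, 0.381, 0.925], [-0.0, 0.925, -0.381], [-1.0, -0.0, -0.0]]
contact_force: [0.2, 0.0, -0.9]
width: 0.0139
time: 9.23
eef_pos: [0.5467, 0.2287, 0.1248]
tcp_rot: [[0.0, 0.381, 0.925], [0.0, 0.925, -0.381], [-1.0, 0.0, 0.0]]
contact_force: [0.5, -0.2, -1.3]
width: 0.0139
```

```bash
python3 -m pendant '[[[0,0,-0.0005],[0,0,0]],[[0,0,-0.0005],[0,0,0]],[[0,0,0],[0,0,0]],[[0,0,0],[0,0,0]]]'
```

```text
time: 9.57
eef_pos: [0.5467, 0.2287, 0.1247]
tcp_rot: [[-0.0, 0.381, 0.925], [-0.0, 0.925, -0.381], [-1.0, -0.0, -0.0]]
contact_force: [-7.0, -3.0, 15.0]
width: 0.0137
```

Contact at TCP z = 0.1247, exactly the seated height. I'll ease the push and then twist clockwise in small steps.

```bash
python3 -m pendant '[[[0,0,0.0004],[0,0,0]],[[0,0,0],[0,0,-0.04]],[[0,0,0],[0,0,-0.04]],[[0,0,0],[0,0,-0.04]],[[0,0,0],[0,0,-0.04]],[[0,0,0],[0,0,0]]]' - 50
python3 - <<'E'
from h import *
s=monitor.state();print(s['eef_pos'],np.degrees(np.arctan2(s['tcp_rot'][1][2],s['tcp_rot'][0][2])),s['contact_force'],s['ft_torque'],s['joint_pos'])
E
```

```text
time: 10.07
eef_pos: [0.547, 0.2288, 0.1248]
tcp_rot: [[0.001, 0.525, 0.851], [0.0, 0.851, -0.525], [-1.0, 0.001, 0.0]]
contact_force: [-0.8, -1.1, 4.8]
width: 0.0136
[0.54701659 0.22882153 0.12475841] -31.701670661864313 [-0.8152837  -1.05880839  4.80659069] [-0.10466846  0.18478545 -0.08551208] [ 3.56908560e-01  3.35837528e-01  1.99144930e+00 -7.55178771e-05
  8.13568355e-01 -6.60537517e-01]
```

```bash
python3 -m pendant '[[[0,0,0],[0,0,-0.05]],[[0,0,0],[0,0,-0.05]],[[0,0,0],[0,0,-0.05]],[[0,0,0],[0,0,-0.05]],[[0,0,0],[0,0,-0.05]],[[0,0,0],[0,0,-0.05]],[[0,0,0],[0,0,-0.05]],[[0,0,0],[0,0,-0.05]],[[0,0,0],[0,0,-0.05]],[[0,0,0],[0,0,-0.05]],[[0,0,0],[0,0,-0.05]],[[0,0,0],[0,0,0]]]'
python3 - <<'E'
from h import *
s=monitor.state();print(s['eef_pos'],np.degrees(np.arctan2(s['tcp_rot'][1][2],s['tcp_rot'][0][2])),s['contact_force'],s['ft_torque'])
ims=[]
for n in ('scene','side'):
    p,d,m=grab(n); np.savez(n+'5.npz',p=p,d=d)
    b=(350,205,440,295) if n=='scene' else (230,220,320,310)
    ims.append(cv2.resize(p[b[1]:b[3],b[0]:b[2]],(400,400),interpolation=cv2.INTER_CUBIC))
    P=pts(d,m);a=(p.max(2)>70)&(np.hypot(P[...,0]-.547,P[...,1]-.2287)<.040)&(abs(P[...,2]-.121)<.012); A=P[a]
    print(n,np.linalg.lstsq(np.c_[A[:,:2]-[.547,.2287],np.ones(len(A))],A[:,2],rcond=None)[0],len(A))
save(np.hstack(ims),'c5.png')
p,d,m=grab('wrist'); save(p,'w5.png'); np.savez('w5.npz',p=p,d=d,o=m['origin'],R=m['attitude'],K=m['K'])
E
```

```text
time: 11.07
eef_pos: [0.5473, 0.229, 0.1248]
tcp_rot: [[0.001, 0.893, 0.451], [0.001, 0.451, -0.893], [-1.0, 0.001, 0.0]]
contact_force: [0.6, 1.6, 4.1]
width: 0.0136
[0.54728819 0.22899839 0.12475868] -63.20433158726572 [0.61376917 1.62510675 4.14690262] [ 0.21917127 -0.17376095 -0.0155999 ]
scene [-0.00656778  0.01666429  0.12086722] 226
side [0.00105465 0.00731597 0.12058783] 336
```

View pics/c5.png

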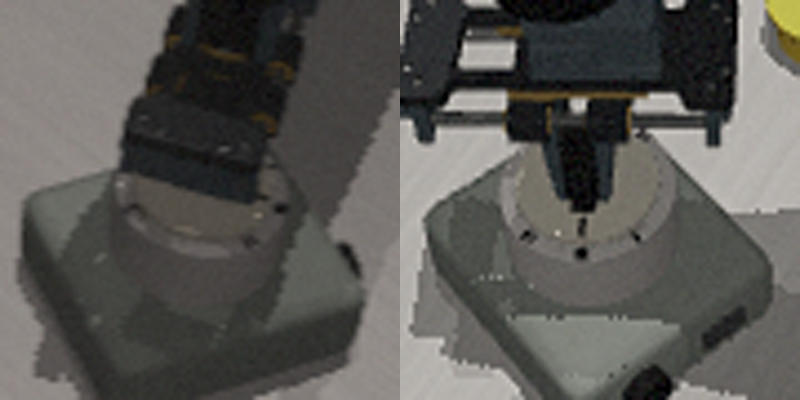

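View pics/w5.png

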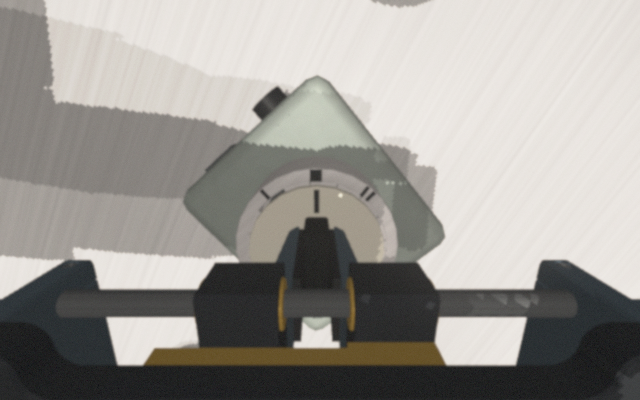

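The wrist view shows the lid's line at (317,200) pointing straight at the broad mark at (316,176), with the disc flat on the rim. Lid turn is about 0.71 rad. The ring lags by up to 0.08 rad of play, so I'll add 0.04 rad, which keeps the line within the broad mark. Then hold and check.

```bash
python3 -m pendant '[[[0,0,0],[0,0,-0.02]],[[0,0,0],[0,0,-0.02]],[[0,0,0],[0,0,0]],[[0,0,0],[0,0,0]],[[0,0,0],[0,0,0]],[[0,0,0],[0,0,0]],[[0,0,0],[0,0,0]],[[0,0,0],[0,0,0]]]'
python3 - <<'E'
from h import *
s=monitor.state();print(s['eef_pos'],np.degrees(np.arctan2(s['tcp_rot'][1][2],s['tcp_rot'][0][2])),s['contact_force'],s['width'])
p,d,m=grab('wrist');g=cv2.cvtColor(p,cv2.COLOR_RGB2GRAY)
def cen(r0,r1,c0,c1):
    v,u=np.where(g[r0:r1,c0:c1]<80); return (u.mean()+c0,v.mean()+r0,len(u)) if len(u) else None
o=np.array(s['eef_pos'])
for n,c,z in(('line',cen(190,212,306,328),.121),('mark',cen(160,184,296,345),.117)):
    x=ray(c[0],c[1],m,z)-o; print(n,c,np.degrees(np.arctan2(-x[1],-x[0])),np.hypot(*x[:2]))
p2,d2,m2=grab('side'); p0=np.load('side0.npz')['p']
D=np.abs(p2.astype(int)-p0).max(2)
for n,(u,v) in dict(jar=(261,190),bowl=(239,363),spat=(405,151),yellow=(325,222),orange=(390,200),blue=(370,176)).items(): print(n,D[v-8:v+9,u-8:u+9].mean())
E
```

```text
time: 11.88
eef_pos: [0.5473, 0.229, 0.1248]
tcp_rot: [[0.001, 0.908, 0.419], [0.001, 0.419, -0.908], [-1.0, 0.002, 0.0]]
contact_force: [1.2, 2.0, 5.0]
width: 0.0136
[0.54730536 0.22897305 0.12475137] -65.25779030023492 [1.24791121 2.03136822 5.03128279] 0.013571906089203152
line (np.float64(316.0), np.float64(201.0), 63) -66.1508506296793 0.03237377845141513
mark (np.float64(312.38775510204084), np.float64(175.37755102040816), 98) -63.29497535478664 0.04684238976563778
jar 75.14186851211073
bowl 12.996539792387543
spat 12.325259515570934
yellow 11.875432525951558
orange 18.80622837370242
blue 12.086505190311419
```

The lid has turned with the tool, with no slip: line at -66.2°, mark at -63.3°. The side view's jar patch has changed, most likely because the gripper is in front of it. I'll check it in the scene view before handing in.

```bash
python3 - <<'E'
from h import *
m=vision.camera_model('scene');p,d,_=grab('scene');z=np.load('scene0.npz')
Q=pts(d,m);Q0=pts(z['d'],m)
for n,(u,v) in dict(jar=(271,248),bowl=(473,311),spat=(265,138)).items():
    D=np.abs(p[v-15:v+16,u-12:u+13].astype(int)-z['p'][v-15:v+16,u-12:u+13]).max(2); 
    print(n,np.median(D),np.median(np.abs(Q-Q0)[v-15:v+16,u-12:u+13].reshape(-1,3),0))
s=vision.camera_model('side');x=Q0[248,271];c=(x-s['origin'])@s['attitude'];dep=np.load('side0.npz')['d'][190,261]
p2,d2,_=grab('side'); print('side jar depth before/after',dep,d2[190,261])
# pile
w=(abs(Q[...,0]-.505)<.05)&(abs(Q[...,1]+.157)<.05)&(abs(Q[...,2]-.080)<.004); print('mid disc',cv2.minEnclosingCircle((Q[w][:,:2]*1000).astype(np.float32)),w.sum())
E
```

```text
jar 4.0 [0.00112731 0.00162319 0.00231738]
bowl 4.0 [0.00159153 0.00054899 0.00220896]
spat 5.0 [0.00222652 0.00312922 0.00283295]
side jar depth before/after 1.3350316 0.814905
mid disc ((505.3786315917969, -153.99359130859375), 43.02962875366211) 233
```

Bystanders and the pile are unmoved; the side view's jar was only hidden by the arm. Handing in.

```bash
python3 -c "
from bench import ctrl,monitor
print(ctrl.hand_in()); s=monitor.state(); print(s['time'],s['contact_force'],s['width'])"
```

```text
the job is handed in; nothing more can be done
None
the job is handed in; nothing more can be done
```

I took the top white lid off the pile by its handle and lowered it into the mill with both lugs through the notches. It seated on the rim at the expected height, with about 15 N of contact. I then twisted it clockwise to the broad mark and handed in at about 12 s, still gripping with about 5 N of downward push.

**Lid angle:** The tool turned about 0.75 rad (43°) from the notch line, roughly 3° past the mark's centre and still within its width. I went slightly past to take up the lugs' 0.08 rad of play, so the ring should sit at about 0.67 rad. The ring's own angle can't be seen, so that figure is inferred.

**Last checks:**
- **Lid:** it turned with the tool without slipping. Its line read -66.2° against -65.3° for the tool, with the mark at -63.3°. Just before the last small turn, the disc was flat on the rim.
- **Other objects:** the jar, bowl and spatula matched the first picture to within 1–3 mm (camera noise). The middle lid was still in place on the pile, though its fit was about 3 mm off in y.
- **Disagreements:** the jar patch changed in the side view, but only because the arm was in front of it; the scene view showed it unmoved. Camera estimates of the mill's centre differed by 2–4 mm. I settled it by comparing lid and rim in the same views, and the lid went in without contact until it seated.
- **Unclear reading:** the torque sensor did not clearly show the spring's pull, so the hold is judged from the lid's angle alone.

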